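# Seat the cuvette carrier and hold the read key

## Task

Load the photometer for a reading: put the smaller of the two cuvette carriers into the recess of the instrument and press it down until its top face is flush with the housing, then let go of it. Then, with the fingers, push the spring-loaded read key beside it down until its top is level with the two guard bars (about half its travel, not to the bottom) and finish while still holding it there. Leave the other things on the bench where they are.

Things in the scene. Friction and masses are not known exactly. Their poses are not given: they have to be found in the camera images.
- reader: Photometer, a white box fixed to the bench, 200 (x) x 240 (y) x 60 mm high; origin at the centre of its underside, z up, deck at z = 60 mm. A display ridge stands 21 mm above the deck along its +x edge (x = 55 to 95 mm). The recess is centred at x = -20, y = +60 mm, the read key at x = -20, y = -60 mm.
- recess (a point): Centre of the recess's mouth, at deck height; axes as the photometer's. A well 42 (x) x 66 (y) mm with a 4 mm bevel. Its dark floor plate slides down stiffly: it starts 20 to 22 mm below the deck, yields to about 8 N, stays where pushed, stops firmly 30 mm below the deck. A carrier set down in it stands 8 to 10 mm proud until pressed home (15 to 20 N is plenty).
- carrier: Smaller cuvette carrier, loose, grey plastic, 0.1 kg: block 36 (x) x 60 (y) x 30 mm high, cuvettes either side of an upright grip fin on top, 12 thick (x), 46 long (y), 25 high (55 high in all). Origin at the centre of its underside, z up. Fits the recess either way round, 3 mm play per side, long side along the photometer's y. Pressed home: underside 30 mm below the deck, block top flush.
- wide_carrier: The larger cuvette carrier, same look and colour, block 52 x 84 x 30 mm, fin 12 x 70 x 25 mm; origin at the centre of its underside. It does not fit; leave it alone. It and the smaller one swap places.
- key (a joint): Travel of the read key in m: 0 released, 0.010 when its top is level with the guard bars, 0.018 at the bottom stop. The spring pushes back with 3 N at the start, 9 N at level and 14 N at the bottom.
- key_top (a point): Centre of the top face of the read key, moves with it. The key is a grey rectangular cap 42 (x) x 50 (y) mm that moves straight down; released, its top is 84 mm above the photometer's underside (24 mm above the deck, 10 mm above the guard bars).
- guard_level (a point): Fixed point midway between the tops of the two guard bars, above the key's centre, 14 mm above the deck: where the key's top must be held. The bars are white, 50 mm long (x), 8 mm wide, 14 mm high, one on either side (y) of the key, 56 mm apart inside.
- dish: Petri dish, bystander, 90 mm across, 15 high, behind the photometer; origin under its centre.
- flask: Glass conical flask with a white stopper, bystander, 80 mm across, 125 high; origin under its centre.
- reagent: Amber bottle, bystander, 48 mm across, 85 high; origin under its centre.
- slide_box: Cardboard slide box, bystander, 87 x 36 x 34 mm high, beside the photometer on the key's side; origin under its centre.
- tip_box: Pipette tip box, black with a pale translucent lid, bystander, 82 x 112 x 57 mm high; origin under its centre.
Things that resemble listed ones, but are neither listed nor needed, are in the scene too. What is shaped like the carrier but turquoise is not meant.

How it is judged (in metres and radians):
On the way, in this order (a step that is already met when the one before it is completed fails the run):
1. the smaller carrier is pressed flush into the recess and let go (x of carrier in the frame of recess between -0.004 and 0.004 m and y of carrier in the frame of recess between -0.004 and 0.004 m and z of carrier in the frame of recess between -0.0322 and -0.0278 m and angle between carrier's own z axis and vertical below 0.06 rad and contact force between carrier and the fingers below 0.3 N), for 0.2 s.
2. the fingers hold the read key level with the guard bars (value of joint key between 0.007 and 0.013 m and contact force between reader and the fingers above 3 N), for 0.3 s.
At the end, for the whole second after the job is handed in: The smaller carrier is in the recess, upright, flush within 2.2 mm, centred within 4 mm and not touched; the fingers press on the photometer with over 3 N and the key stands 7 to 13 mm down (level with the guard bars within 3 mm), held through the last second (all of step 1 and all of step 2); the arm keeps its last pose, push and grip.
It fails at once if another thing on the bench is pushed more than 30 mm from its place (distance of any of wide_carrier, dish, flask, reagent, slide_box, tip_box from where it was at the start of the episode above 0.03 m).
It also fails if it takes over 58 s, if anything falls off the work surface, if the arm or the gripper's body presses on something with over 40 N, if the wrist force passes 120 N, or if a joint passes its speed limit or range.

## Robot

A 6-joint arm with a two-finger parallel gripper is mounted at the origin on the work surface. World frame = base frame: x ahead of the robot, y to its left, z up, the work surface at z = 0. Lengths are in mm, angles in rad, forces in N, time in s.
With the tool pointing down it reaches from about 350 to 875 mm from the base axis. Payload 4.2 kg.
Tool frame: the origin (TCP) lies midway between the tips of the shut fingers; the grasp point (between the pads) lies 19 mm behind it; x points along the fingers, y is the direction in which the jaws open and shut, and the axes are right-handed (so a half turn about x gives the same grasp; the last joint's range is limited). The gripper opens to 85 mm and grips with 20 to 120 N. Pads are 22 mm wide; open, the fingers measure 114 mm over their backs; the gripper's body (76 mm by 85 mm) begins 54 mm behind the grasp point. The pads swing forward as they close: fully open they stand 13 mm farther back than shut.
Start: joints at [1.454, 0.385, 0.008, 0, -1.194, -0.259], TCP at [229.352, 581.375, 231.312] pointing down, gripper open.
Joint ranges: [-3.14, 3.14], [-1.21, 2.06], [-1.07, 1.41], [-3.16, 2.05], [-2.99, -0.16], [-3.1, 3.1]. Speed limits (rad/s): [2.79, 2.79, 3.14, 3.14, 3.14, 3.14].

## Interface

Orientations are given as a unit quaternion [x, y, z, w].
In Python, from bench import readout, imaging, arm gives the robot as it stands.
- The arm moves only by the tool arm_command, never from a script. Its argument "increments" is a list of rows, each a list of 3 entries, a list of its own where there are three numbers: the turn, a rotation vector about the world's x, y, z in degrees, then the shift along the world's x, y, z in mm, then the closure, from 0 (fully open) to 1 (shut). In form: [[[ax, ay, az], [tx, ty, tz], fingers], ...]. A call has exactly 5 rows; each row is the pose to reach, as a shift and turn from the pose measured when the call began; what a row does not reach only later rows make up. A row lasts 1/10 s, in which the tool goes at most 50 mm and 8.59 degrees, less where a joint would pass 70% of its speed; a pose out of reach is approached as far as the arm can. A call with a gripper value outside its range is refused whole. The fingers move at their own pace and stop on an object; the grip force is fixed at half the most. Time passes only in rows, so rows that repeat a pose let the fingers close, or fill a call up. It gives the time, the measured TCP pose, the force and the opening at its end, in the units of the state.
- readout.read_state(): the state, without advancing time (a new reading comes with each control period).
- imaging.get_image(name): name is "side" or "top"; returns (picture, depth): 480x640x3 uint8, blue, green, red; 480x640 float32, mm along the optical axis (not along the pixel's ray), 0 where there is no reading.
- imaging.camera_info(name): a dict with "vfov" (degrees; the focal length in pixels is half the picture's height over the tangent of half this angle, whatever the lens; pixels are square), "cx", "cy" (the principal point, pixels), "D" ([k1, k2, p1, p2, k3] as OpenCV has them; the pictures are not rectified), "eye" and "rotation" of the camera in the world. Camera axes: x right, y down, z forward; pixel columns grow to the right and rows downward; lengths in mm; the calibration is good to about 2 mm. A picture is of the moment at which its call begins. camera_info takes no time and is no camera call.
- arm.job_done(): hands the job in, once; it reports no verdict.
The state is a dict: "clock": time; "joints": joint angles; "joint_vel": joint speeds; "joint_efforts": joint torques, N m; "position": TCP position; "ee_rot": TCP orientation; "contact_force": force on the tool from outside, world axes, zero at the start; "wrist_torque": the same for the moment, N m; "gripper_width": finger opening in mm.
Only numpy, scipy, OpenCV 4.12 (cv2) and the standard library are available. Lean on these libraries where they do the work, as an engineer would, in place of code of your own. Each camera call takes 0.05 s, during which the arm holds its last target. There are 200 camera calls.

## Working session

There is one attempt and no reset: what is moved stays moved. The work goes in short steps, Python scripts to look and compute and a tool call to move; the robot and the scene stay as the last step left them, time stands still between calls to the robot, and variables do not carry over. Pictures are saved under pics/ and viewed, about 8 in all and at most 12, crops included, and the job is handed in when it is done.

Besides the shell and the picture viewer there is one more tool, called after "Call:" as name(argument=value, ...), one argument or row to a line, values as JSON. arm_command: Moves the arm, as the interface text tells. Its arguments: {"type":"object","properties":{"increments":{"type":"array","items":{"type":"array"}}},"required":["increments"]}

```bash
ls; mkdir -p pics; cat > h.py <<'E'
import numpy as np, cv2
from bench import readout, imaging, arm
def cam(n):
    i=imaging.camera_info(n); f=240/np.tan(np.radians(i["vfov"])/2)
    K=np.array([[f,0,i["cx"]],[0,f,i["cy"]],[0,0,1]]); return K,np.array(i["D"],float),np.array(i["eye"],float),np.array(i["rotation"],float).reshape(3,3) if np.size(i["rotation"])==9 else i["rotation"]
def rays(n,px):
    K,D,e,R=cam(n); u=cv2.undistortPoints(np.array(px,float).reshape(-1,1,2),K,D)[:,0]
    return e,np.c_[u,np.ones(len(u))]@R.T
def onz(n,px,z):
    e,d=rays(n,px); return e+d*((z-e[2])/d[:,2])[:,None]
def cloud(n,dep):
    v,u=np.mgrid[0:480,0:640]; e,d=rays(n,np.c_[u.ravel(),v.ravel()])
    return (e+d*dep.reshape(-1,1)).reshape(480,640,3)
E
python3 - <<'E'
from h import *
for n in("side","top"):
    p,d=imaging.get_image(n); cv2.imwrite(f"pics/{n}0.png",p); np.save(f"{n}0.npy",d); print(imaging.camera_info(n))
print(readout.read_state())
E
```

```text
pics
{'vfov': 42.617419005244564, 'cx': 327.51836935428554, 'cy': 240.73808228913967, 'D': array([-0.09560774,  0.        ,  0.        ,  0.        ,  0.        ]), 'eye': array([ 537.63193837, 1046.86336035, 1176.58584712]), 'rotation': array([ 5.75807612e-03,  9.35200583e-01, -3.54071598e-01,  1.29715149e-04])}
{'vfov': 45.161278065958854, 'cx': 327.87562766679696, 'cy': 242.22185605674986, 'D': array([-0.14633755,  0.        ,  0.        ,  0.        ,  0.        ]), 'eye': array([ 426.02052114,   82.8621182 , 1278.68994701]), 'rotation': array([ 0.71188958, -0.7000768 ,  0.04592055, -0.03157533])}
{'clock': 0.1, 'joints': array([ 1.45358301e+00,  3.85486407e-01,  6.75449907e-03, -4.22141443e-04,
       -1.19399954e+00, -2.58597389e-01]), 'joint_vel': array([ 0.00041156, -0.00163094,  0.00410374,  0.00252401,  0.00094547,
        0.00116676]), 'joint_efforts': array([-1.34607362e-04, -3.93319380e+01,  1.88929975e+01,  4.19791549e+00,
       -2.58616768e-03,  1.73842881e-06]), 'position': array([229.18904994, 580.89916903, 230.32567932]), 'ee_rot': array([-0.69455938,  0.1328349 ,  0.69473949,  0.13145038]), 'contact_force': array([-0.61625091, -0.17551765, -0.08590773]), 'wrist_torque': array([0.03987163, 0.00184339, 0.02639565]), 'gripper_width': 85.48863320256454}
```

View pics/top0.png

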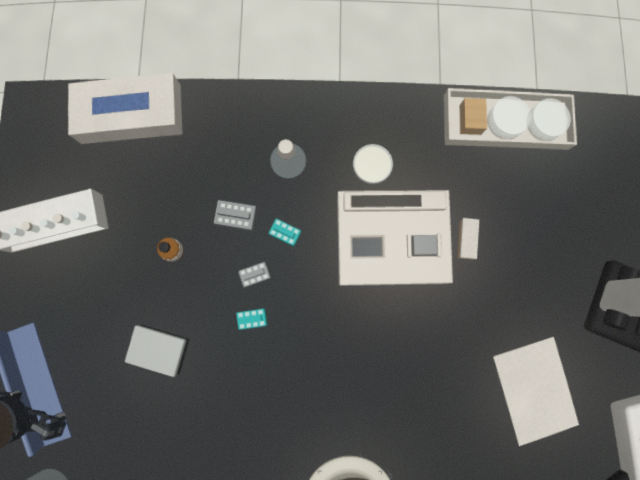

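View pics/side0.png

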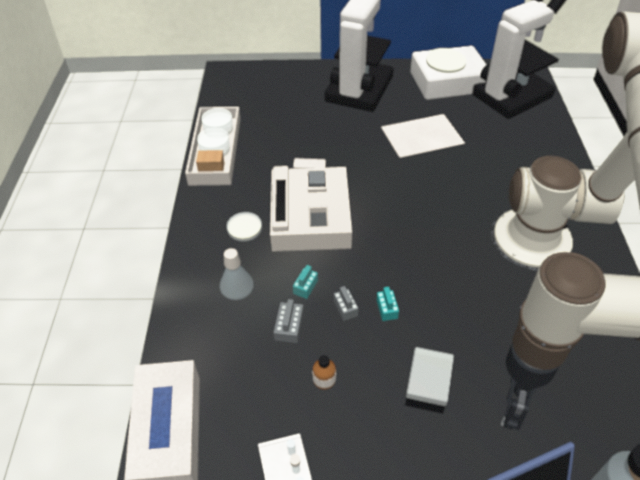

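Top view: small grey carrier at (254,274), wide carrier at (235,215), reader around (395,238) with the recess at (367,246) and key at (425,245). The side view agrees: small carrier at (346,303), reader at (311,207).

```bash
cat >> h.py <<'E'
from scipy.spatial.transform import Rotation as Ro
_cam=cam
def cam(n):
    K,D,e,R=_cam(n); return K,D,e,Ro.from_quat(R).as_matrix() if np.size(R)==4 else R
def rect(P):
    (c,s,a)=cv2.minAreaRect(P[:,:2].astype(np.float32)); return np.round(c,1),np.round(s,1),round(a,1)
E
python3 - <<'E'
from h import *
rg={"top":dict(car=(235,255,275,292),read=(330,185,460,290),rec=(348,232,388,262),key=(403,230,446,262)),
"side":dict(car=(330,282,362,322),read=(265,160,358,252),rec=(304,204,332,230),key=(302,168,332,192))}
for n in rg:
    p=cv2.imread(f"pics/{n}0.png"); C=cloud(n,np.load(f"{n}0.npy"))
    for k,(a,b,c,d) in rg[n].items():
        P=C[b:d,a:c].reshape(-1,3); z=P[:,2]
        print(n,k,np.histogram(z,bins=np.arange(-10,110,5))[0])
        for lo,hi in dict(car=[(22,38),(47,63)],read=[(54,66),(75,90)],rec=[(30,50)],key=[(78,90),(70,78)])[k]:
            q=P[(z>lo)&(z<hi)]
            if len(q)>5: print("  ",lo,hi,len(q),*rect(q),"med",np.median(q,0).round(1))
E
python3 -c "
import cv2,numpy as np
p=cv2.imread('pics/top0.png');q=cv2.imread('pics/side0.png')
a=cv2.resize(p[180:300,220:460],(800,400),interpolation=2);b=cv2.resize(q[160:330,262:402],(494,600))[:,:]
cv2.imwrite('pics/c1.png',a)"
```

```text
top car [ 16 476 477  31   5   8  11 155 146  11   3   8  61  68   0   0   0   0
   0   0   0   0   0]
   22 38 319 [490.4 218. ] [36.7 58.6] 20.4 med [487.8 217.3  30. ]
   47 63 133 [490.8 216.8] [12.4 46.2] 21.7 med [490.5 216.7  55. ]
top read [ 123 1540 1283  101   28   20   28   21   67  351  178   40  271 3754
 3027  141  175  741 1446  248    4    0    0]
   54 66 7000 [575.3 -84.2] [201.4 242.5] 1.9 med [553.  -80.5  59.6]
   75 90 2435 [601.8 -82.4] [139.6 221.4] 1.0 med [ 643.7 -109.7   81.4]
top rec [  0   0   0   0   0   0   0   3  54 343 161  19  65 322 221   4   0   0
   0   0   0   0   0]
   30 50 577 [554.3 -25.5] [40.9 64.5] 0.6 med [553.8 -26.1  38.7]
top key [  0   0   0   0   0   0   0   0   0   0   0   0  22 363 295  48 122  82
 311 121   4   0   0]
   78 90 476 [ 556.9 -146.1] [40.9 66.3] 1.0 med [ 556.  -144.    83.4]
   70 78 160 [ 555.8 -144.4] [49.  73.8] 1.3 med [ 555.6 -120.1   73.6]
side car [ 34 432 299  39  23  32  40 123 106  11  15  24  61  38   0   0   0   0
   0   0   0   0   0]
   22 38 266 [492.1 217.8] [38.4 64.8] 20.1 med [496.2 227.7  29.4]
   47 63 114 [492.7 216.3] [14.  49.8] 21.0 med [492.3 217.9  53.8]
side read [  99 1011  827  145  106  103  109  145  285  313  202  142  312 1972
 1340  140  100  368  689  118    1    0    0]
   54 66 3502 [577.  -85.9] [200.7 252.3] 2.0 med [560.  -72.4  59.3]
   75 90 1175 [604.  -83.4] [135.6 225.5] 1.8 med [ 646.4 -102.6   81.4]
side rec [  0   2   2   1   3   2   1   5  19 145  88  28  55 241 133   3   0   0
   0   0   0   0   0]
   30 50 280 [557.7 -36.5] [50.2 57.7] 0.2 med [555.3 -41.1  39.1]
side key [  0   0   0   0   0   0   0   0   0   0   0   0  17 207 147  42  55  51
 137  62   1   0   0]
   78 90 225 [ 558.3 -139.3] [39.7 70.9] 0.6 med [ 559.7 -142.6   83.2]
   70 78 80 [ 558.4 -142.6] [48.1 75.1] 2.8 med [ 557.3 -116.1   73.5]
```

View pics/c1.png

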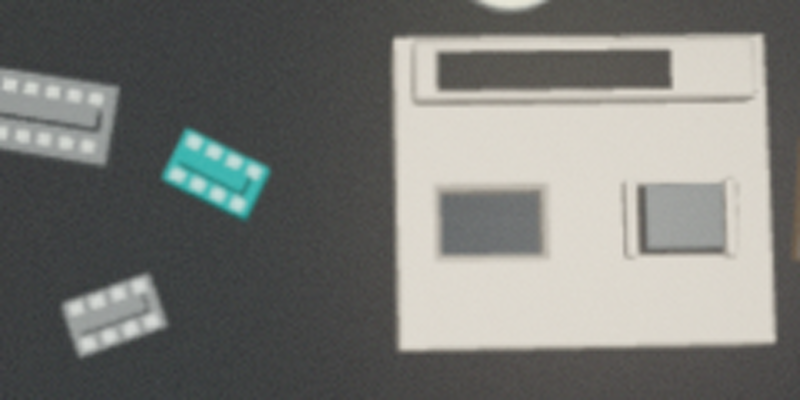

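Carrier is at (491, 217) with yaw 20.7°, the recess at (554, -25), the key at (558, -145) and reader yaw about 1.6°. Moving to above the carrier.

Call:
arm_command(
  increments=[
    [[0, 0, -8], [26, -36, -8], 0],
    [[0, 0, -16], [52, -72, -16], 0],
    [[0, 0, -24], [78, -108, -24], 0],
    [[0, 0, -32], [104, -144, -32], 0],
    [[0, 0, -40], [130, -180, -40], 0],
  ],
)

```text
clock: 0.6
position: [359.7, 399.2, 189.7]
ee_rot: [-0.606, 0.364, 0.607, 0.363]
contact_force: [0.5, 0.5, -0.1]
gripper_width: 85.7
```

Call:
arm_command(
  increments=[
    [[0, 0, -4], [32, -45, -10], 0],
    [[0, 0, -7.4], [65, -90, -25], 0],
    [[0, 0, -7.4], [98, -135, -45], 0],
    [[0, 0, -7.4], [131, -182, -70], 0],
    [[0, 0, -7.4], [131, -182, -70], 0],
  ],
)

```text
clock: 1.1
position: [491.1, 214.5, 118.4]
ee_rot: [-0.581, 0.404, 0.582, 0.401]
contact_force: [0.4, 0.4, -0.2]
gripper_width: 85.5
```

```bash
cat > look.py <<'E'
import sys; from h import *
s=readout.read_state(); R=Ro.from_quat(s["ee_rot"]).as_matrix()
print(s["clock"],s["position"].round(1),"yaw",round(np.degrees(np.arctan2(R[1,1],R[0,1]))%180,2),"down",R[:,0].round(3),s["contact_force"].round(1),round(s["gripper_width"],1))
E
python3 look.py
```

```text
1.1 [491.1 214.5 118.4] yaw 20.67 down [-0.004 -0.002 -1.   ] [ 0.4  0.4 -0.2] 85.5
```

Call:
arm_command(
  increments=[
    [[0, 0, 0], [0, 2, -20], 0],
    [[0, 0, 0], [0, 2, -45], 0],
    [[0, 0, 0], [0, 2, -65], 0],
    [[0, 0, 0], [0, 2, -80], 0],
    [[0, 0, 0], [0, 2, -80], 0],
  ],
)

```text
clock: 1.6
position: [489.6, 215.2, 36.0]
ee_rot: [-0.58, 0.406, 0.583, 0.399]
contact_force: [0.1, -0.7, -0.6]
gripper_width: 85.5
```

```bash
python3 look.py; python3 - <<'E'
from h import *
a,_=imaging.get_image("top"); b,_=imaging.get_image("side")
a=cv2.resize(a[220:320,200:310],(440,400),interpolation=2); b=cv2.resize(b[250:350,300:390],(360,400),interpolation=2)
cv2.imwrite("pics/c2.png",np.hstack([a,b]))
E
```

```text
1.6 [489.6 215.2  36. ] yaw 20.62 down [-0.008 -0.006 -1.   ] [ 0.1 -0.7 -0.6] 85.5
```

View pics/c2.png

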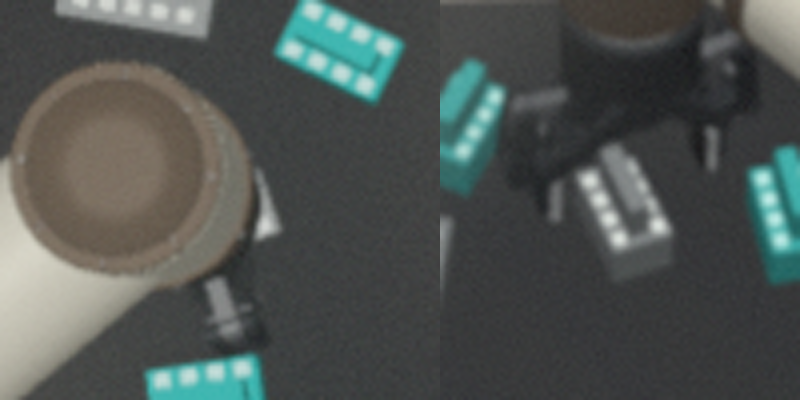

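The fin stands centred between the open fingers (tips at (555,215) and (712,165), fin at (625,185)). Closing.

Call:
arm_command(
  increments=[
    [[0, 0, 0], [1, 1.5, 2], 0.5],
    [[0, 0, 0], [1, 1.5, 2], 1],
    [[0, 0, 0], [1, 1.5, 2], 1],
    [[0, 0, 0], [1, 1.5, 2], 1],
    [[0, 0, 0], [1, 1.5, 2], 1],
  ],
)

```text
clock: 2.2
position: [492.2, 218.1, 40.6]
ee_rot: [-0.581, 0.404, 0.582, 0.401]
contact_force: [-1.2, -0.3, 0.6]
gripper_width: 12.4
```

Call:
arm_command(
  increments=[
    [[0, 0, 0], [0, 0, 0], 1],
    [[0, 0, 0], [0, 0, 0], 1],
    [[0, 0, 0], [0, 0, 0], 1],
    [[0, 0, 0], [0, 0, 0], 1],
    [[0, 0, 0], [0, 0, 0], 1],
  ],
)

```text
clock: 2.7
position: [492.2, 218.0, 40.7]
ee_rot: [-0.581, 0.404, 0.582, 0.401]
contact_force: [-0.4, -0.6, 2.6]
gripper_width: 10.1
```

```bash
python3 look.py
```

```text
2.7 [492.2 218.   40.7] yaw 20.68 down [-0.004 -0.003 -1.   ] [-0.4 -0.6  2.6] 10.1
```

Call:
arm_command(
  increments=[
    [[0, 0, 0], [0, 0, 15], 1],
    [[0, 0, 0], [0, 0, 40], 1],
    [[0, 0, 0], [0, 0, 70], 1],
    [[0, 0, 0], [0, 0, 95], 1],
    [[0, 0, 0], [0, 0, 95], 1],
  ],
)

```text
clock: 3.2
position: [494.1, 219.4, 139.2]
ee_rot: [0.582, -0.401, -0.581, -0.403]
contact_force: [0.5, 0.0, -1.2]
gripper_width: 10.3
```

Call:
arm_command(
  increments=[
    [[0, 0, -5], [10, -40, 0], 1],
    [[0, 0, -10], [20, -80, 0], 1],
    [[0, 0, -15], [30, -120, 0], 1],
    [[0, 0, -19], [42, -165, 0], 1],
    [[0, 0, -19], [53, -205, 0], 1],
  ],
)

```text
clock: 3.7
position: [546.4, 12.4, 137.8]
ee_rot: [-0.507, 0.493, 0.507, 0.493]
contact_force: [0.7, 0.0, -1.7]
gripper_width: 10.3
```

```bash
python3 look.py
```

```text
3.7 [546.4  12.4 137.8] yaw 1.63 down [ 0.001  0.001 -1.   ] [ 0.7  0.  -1.7] 10.3
```

Call:
arm_command(
  increments=[
    [[0, 0, 0], [4, -20, 0], 1],
    [[0, 0, 0], [8, -37.5, 0], 1],
    [[0, 0, 0], [8, -37.5, 0], 1],
    [[0, 0, 0], [8, -37.5, 0], 1],
    [[0, 0, 0], [8, -37.5, 0], 1],
  ],
)

```text
clock: 4.2
position: [554.0, -24.4, 137.2]
ee_rot: [-0.507, 0.493, 0.507, 0.493]
contact_force: [-0.3, 0.2, -0.5]
gripper_width: 10.2
```

```bash
python3 look.py; python3 - <<'E'
from h import *
s,d=imaging.get_image("side"); t,dt=imaging.get_image("top"); np.save("side1.npy",d); cv2.imwrite("pics/side1.png",s);cv2.imwrite("pics/top1.png",t);np.save("top1.npy",dt)
a=cv2.resize(s[120:260,250:370],(480,560),interpolation=2); b=cv2.resize(t[180:300,330:410],(320,480),interpolation=2)
b=np.vstack([b,np.zeros((80,320,3),np.uint8)])
cv2.imwrite("pics/c3.png",np.hstack([a,b]))
E
```

```text
4.2 [554.  -24.4 137.2] yaw 1.67 down [-0.     0.001 -1.   ] [-0.3  0.2 -0.5] 10.2
```

View pics/c3.png

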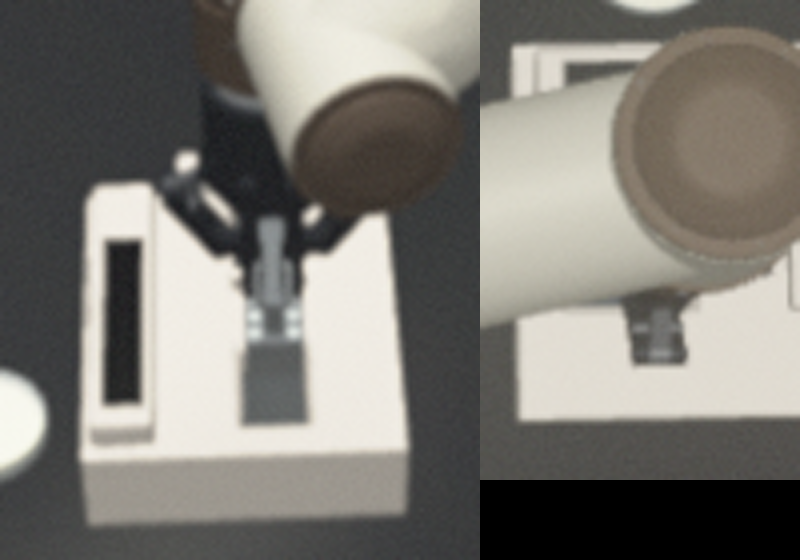

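The carrier hangs straight in the grip. Its block-top front edge is at about row 205, columns 312–325 of the side view, with the recess below it. I'll measure that edge.

```bash
python3 - <<'E'
from h import *
C=cloud("side",np.load("side1.npy"))
P=C[170:210,300:335].reshape(-1,3); z=P[:,2]
m=(z>118)&(z<134)&(P[:,1]>-40)&(abs(P[:,0]-554)<28); print(m.sum(),np.median(z[m]))
q=P[m]; 
front=q[q[:,1]>-24]; print(rect(q), "x",np.percentile(front[:,0],[1,50,99]).round(1),"ymax",np.percentile(q[:,1],[95,98,100]).round(1))
# front face z range
f=P[(z>100)&(z<118)&(abs(P[:,0]-554)<28)]; print(len(f),np.median(f,0).round(1) if len(f) else "")
print(onz("side",[[311.7,205.5],[325,205.5]],126.5).round(1))
# underlying initial side view: same bias check on carrier at start: y edge and recess +y edge
C0=cloud("side",np.load("side0.npy")); Q=C0[204:230,304:332].reshape(-1,3)
r=Q[(Q[:,2]>34)&(Q[:,2]<44)]; print("recess floor x",np.percentile(r[:,0],[2,98]).round(1),"y",np.percentile(r[:,1],[2,98]).round(1))
E
```

```text
153 125.58578929576424
(array([553.8, -13.5]), array([34.3, 44. ]), 0.3) x [536.9 553.9 570.9] ymax [5.8 6.8 8.6]
34 [551.7   2.3 114.7]
[[569.    5.3 126.5]
 [537.1   5.8 126.5]]
recess floor x [535.  573.3] y [-61.3  -9.5]
```

Call:
arm_command(
  increments=[
    [[0, 0, 0], [0.5, -1, -15], 1],
    [[0, 0, 0], [0.5, -1, -25], 1],
    [[0, 0, 0], [0.5, -1, -32], 1],
    [[0, 0, 0], [0.5, -1, -38], 1],
    [[0, 0, 0], [0.5, -1, -44], 1],
  ],
)

```text
clock: 4.8
position: [554.9, -25.0, 93.2]
ee_rot: [-0.507, 0.492, 0.508, 0.493]
contact_force: [-0.5, -1.2, -0.9]
gripper_width: 10.2
```

Call:
arm_command(
  increments=[
    [[0, 0, 0], [0, 0, -2], 1],
    [[0, 0, 0], [0, 0, -4], 1],
    [[0, 0, 0], [0, 0, -6], 1],
    [[0, 0, 0], [0, 0, -8], 1],
    [[0, 0, 0], [0, 0, -9], 1],
  ],
)

```text
clock: 5.3
position: [554.8, -25.0, 84.2]
ee_rot: [-0.507, 0.492, 0.507, 0.493]
contact_force: [0.6, -0.7, -1.4]
gripper_width: 10.5
```

Call:
arm_command(
  increments=[
    [[0, 0, 0], [0, 0, -2], 1],
    [[0, 0, 0], [0, 0, -4], 1],
    [[0, 0, 0], [0, 0, -6], 1],
    [[0, 0, 0], [0, 0, -7], 1],
    [[0, 0, 0], [0, 0, -8], 1],
  ],
)

```text
clock: 5.8
position: [554.9, -25.1, 77.3]
ee_rot: [0.508, -0.492, -0.507, -0.493]
contact_force: [-3.2, 0.6, 6.5]
gripper_width: 10.1
```

Call:
arm_command(
  increments=[
    [[0, 0, 0], [0, 0, -1], 1],
    [[0, 0, 0], [0, 0, -2], 1],
    [[0, 0, 0], [0, 0, -3], 1],
    [[0, 0, 0], [0, 0, -4], 1],
    [[0, 0, 0], [0, 0, -4], 1],
  ],
)

```text
clock: 6.3
position: [554.9, -25.0, 74.2]
ee_rot: [0.508, -0.492, -0.507, -0.493]
contact_force: [-2.8, 1.1, 5.1]
gripper_width: 10.4
```

Call:
arm_command(
  increments=[
    [[0, 0, 0], [0, 0, -1], 1],
    [[0, 0, 0], [0, 0, -2], 1],
    [[0, 0, 0], [0, 0, -3], 1],
    [[0, 0, 0], [0, 0, -4], 1],
    [[0, 0, 0], [0, 0, -4], 1],
  ],
)

```text
clock: 6.8
position: [554.9, -25.0, 71.0]
ee_rot: [0.508, -0.492, -0.507, -0.493]
contact_force: [-2.4, 1.5, 5.5]
gripper_width: 10.5
```

```bash
python3 look.py
```

```text
6.8 [554.9 -25.   71. ] yaw 1.78 down [ 0.001  0.    -1.   ] [-2.4  1.5  5.5] 10.5
```

Call:
arm_command(
  increments=[
    [[0, 0, 0], [0, 0, -1], 1],
    [[0, 0, 0], [0, 0, -1.5], 1],
    [[0, 0, 0], [0, 0, -2], 1],
    [[0, 0, 0], [0, 0, -2], 1],
    [[0, 0, 0], [0, 0, -2], 1],
  ],
)

```text
clock: 7.3
position: [554.9, -25.0, 70.5]
ee_rot: [0.508, -0.492, -0.507, -0.492]
contact_force: [-3.6, 0.4, 9.4]
gripper_width: 10.4
```

Call:
arm_command(
  increments=[
    [[0, 0, 0], [0, 0, -2], 1],
    [[0, 0, 0], [0, 0, -3], 1],
    [[0, 0, 0], [0, 0, -4], 1],
    [[0, 0, 0], [0, 0, -4], 1],
    [[0, 0, 0], [0, 0, -4], 1],
  ],
)

```text
clock: 7.8
position: [555.1, -25.0, 70.4]
ee_rot: [0.509, -0.491, -0.507, -0.492]
contact_force: [-8.4, 2.2, 22.1]
gripper_width: 10.3
```

The carrier is at the firm stop: 22 N with no further travel, TCP z 70.4 against 70.7 expected. Relieving the push and opening.

Call:
arm_command(
  increments=[
    [[0, 0, 0], [0, 0, 0], 1],
    [[0, 0, 0], [0, 0, 0], 0.5],
    [[0, 0, 0], [0, 0, 0], 0.4],
    [[0, 0, 0], [0, 0, 0], 0.4],
    [[0, 0, 0], [0, 0, 0], 0.4],
  ],
)

```text
clock: 8.3
position: [555.0, -25.1, 69.8]
ee_rot: [0.509, -0.492, -0.507, -0.492]
contact_force: [0.7, -0.5, 0.2]
gripper_width: 51.2
```

Call:
arm_command(
  increments=[
    [[0, 0, 0], [0, 0, 10], 0.4],
    [[0, 0, 0], [0, 0, 25], 0.4],
    [[0, 0, 0], [0, 0, 50], 0.4],
    [[0, 0, 0], [0, 0, 80], 0.4],
    [[0, 0, 0], [0, 0, 80], 0.4],
  ],
)

```text
clock: 8.8
position: [558.1, -24.8, 155.0]
ee_rot: [0.512, -0.489, -0.505, -0.494]
contact_force: [0.9, 0.1, 0.7]
gripper_width: 51.2
```

Call:
arm_command(
  increments=[
    [[0, 0, 0], [1, -40, 0], 0.6],
    [[0, 0, 0], [2, -80, 0], 1],
    [[0, 0, 0], [3, -120, 0], 1],
    [[0, 0, 0], [3, -120, 0], 1],
    [[0, 0, 0], [3, -120, 0], 1],
  ],
)

```text
clock: 9.3
position: [560.7, -145.7, 154.7]
ee_rot: [0.511, -0.489, -0.505, -0.495]
contact_force: [0.3, -0.4, 0.3]
gripper_width: 0.0
```

```bash
python3 look.py; python3 - <<'E'
from h import *
s,d=imaging.get_image("side"); t,dt=imaging.get_image("top"); np.save("side2.npy",d);np.save("top2.npy",dt); cv2.imwrite("pics/side2.png",s)
a=cv2.resize(s[120:260,250:370],(480,560),interpolation=2); b=cv2.resize(t[180:300,330:410],(320,480),interpolation=2)
cv2.imwrite("pics/c4.png",np.hstack([a,np.vstack([b,np.zeros((80,320,3),np.uint8)])]))
for n,dd,(a,b,c,e) in(("side",d,(304,190,332,230)),("top",dt,(345,225,392,268))):
    P=cloud(n,dd)[b:e,a:c].reshape(-1,3); z=P[:,2]
    f=P[(z>78)&(z<92)&(abs(P[:,0]-554)<12)&(abs(P[:,1]+25)<32)]; print(n,"fin",len(f), rect(f) if len(f) else "",np.median(f,0).round(1) if len(f) else "")
    f=P[(abs(P[:,0]-554)<15)&(abs(P[:,1]+25)<28)&(z<75)]; print(" block",len(f),np.median(f[:,2]))
    f=P[((abs(P[:,0]-554)>26)|(abs(P[:,1]+25)>38))&(z<66)]; print(" deck",len(f),np.median(f[:,2]))
E
```

```text
9.3 [ 560.7 -145.7  154.7] yaw 1.82 down [ 0.011 -0.    -1.   ] [ 0.3 -0.4  0.3] 0.0
side fin 70 (array([555.9, -23.7]), array([11.6, 50. ]), 4.3) [557.  -25.9  84. ]
 block 156 59.786415860643615
 deck 639 59.44178280531287
top fin 0  
 block 0 nan
 deck 0 nan
  return _methods._mean(a, axis=axis, dtype=dtype,
  ret = ret.dtype.type(ret / rcount)
```

View pics/c4.png

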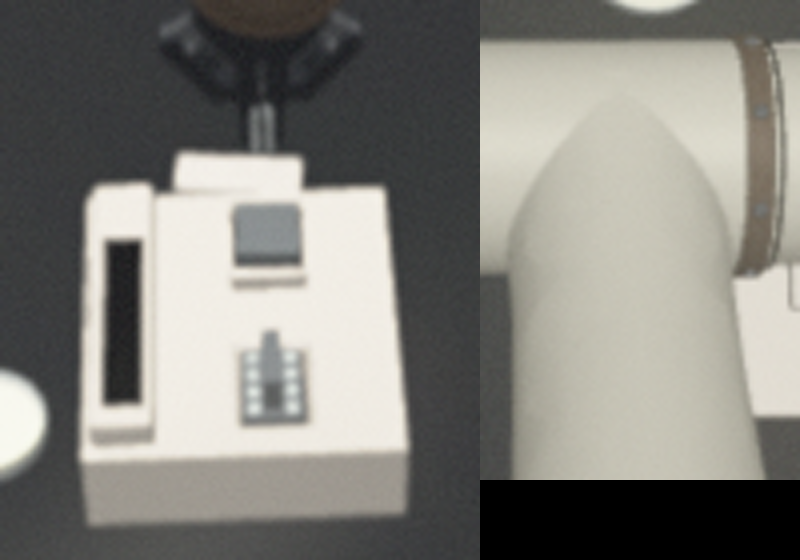

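Side view: the carrier sits flush and centred in the recess (around (274,380) in the crop; block 59.8, deck 59.4 mm), with the released key at (267,233). Now lowering the shut fingers over the key.

Call:
arm_command(
  increments=[
    [[0, 0.6, 0], [-2.5, 0.5, -15], 1],
    [[0, 0.6, 0], [-2.5, 0.5, -35], 1],
    [[0, 0.6, 0], [-2.5, 0.5, -50], 1],
    [[0, 0.6, 0], [-2.5, 0.5, -60], 1],
    [[0, 0.6, 0], [-2.5, 0.5, -63], 1],
  ],
)

```text
clock: 9.9
position: [557.5, -143.1, 90.0]
ee_rot: [-0.508, 0.492, 0.509, 0.491]
contact_force: [0.2, 0.2, 0.2]
gripper_width: -0.0
```

Call:
arm_command(
  increments=[
    [[0, 0, 0], [0, 0, -1.5], 1],
    [[0, 0, 0], [0, 0, -3], 1],
    [[0, 0, 0], [0, 0, -4.5], 1],
    [[0, 0, 0], [0, 0, -6], 1],
    [[0, 0, 0], [0, 0, -6], 1],
  ],
)

```text
clock: 10.4
position: [557.7, -143.2, 84.2]
ee_rot: [-0.508, 0.492, 0.509, 0.491]
contact_force: [0.6, 0.3, 0.5]
gripper_width: 0.1
```

Call:
arm_command(
  increments=[
    [[0, 0, 0], [0, 0, -1], 1],
    [[0, 0, 0], [0, 0, -2], 1],
    [[0, 0, 0], [0, 0, -3], 1],
    [[0, 0, 0], [0, 0, -4], 1],
    [[0, 0, 0], [0, 0, -5], 1],
  ],
)

```text
clock: 10.9
position: [557.7, -143.2, 79.5]
ee_rot: [-0.508, 0.491, 0.509, 0.491]
contact_force: [-2.7, 1.3, 5.5]
gripper_width: 0.1
```

Call:
arm_command(
  increments=[
    [[0, 0, 0], [0, 0, -1], 1],
    [[0, 0, 0], [0, 0, -2], 1],
    [[0, 0, 0], [0, 0, -3], 1],
    [[0, 0, 0], [0, 0, -3], 1],
    [[0, 0, 0], [0, 0, -3], 1],
  ],
)

```text
clock: 11.4
position: [557.8, -143.2, 77.1]
ee_rot: [-0.509, 0.491, 0.509, 0.491]
contact_force: [-2.3, 1.5, 6.9]
gripper_width: -0.4
```

Force matches the spring curve (6.9 N at about 6.9 mm). Another 3 mm to go.

Call:
arm_command(
  increments=[
    [[0, 0, 0], [0, 0, -1], 1],
    [[0, 0, 0], [0, 0, -2], 1],
    [[0, 0, 0], [0, 0, -3], 1],
    [[0, 0, 0], [0, 0, -3.5], 1],
    [[0, 0, 0], [0, 0, -3.5], 1],
  ],
)

```text
clock: 11.9
position: [557.8, -143.2, 74.4]
ee_rot: [-0.509, 0.491, 0.509, 0.49]
contact_force: [-3.1, 2.9, 9.6]
gripper_width: 0.2
```

Call:
arm_command(
  increments=[
    [[0, 0, 0], [0, 0, -0.5], 1],
    [[0, 0, 0], [0, 0, -0.5], 1],
    [[0, 0, 0], [0, 0, -0.5], 1],
    [[0, 0, 0], [0, 0, -0.5], 1],
    [[0, 0, 0], [0, 0, -0.5], 1],
  ],
)

```text
clock: 12.4
position: [557.8, -143.2, 74.7]
ee_rot: [-0.509, 0.491, 0.509, 0.49]
contact_force: [-3.1, 2.4, 8.3]
gripper_width: -0.1
```

```bash
python3 look.py; python3 - <<'E'
from h import *
s,d=imaging.get_image("side")
cv2.imwrite("pics/c5.png",cv2.resize(s[120:260,250:370],(480,560),interpolation=2))
P=cloud("side",d)[150:240,290:345].reshape(-1,3); z=P[:,2]
k=P[(abs(P[:,0]-558)<17)&(abs(P[:,1]+145)<21)&(z>62)&(z<90)]; print("key",len(k),np.percentile(k[:,2],[10,50,90]).round(1))
f=P[(abs(P[:,0]-554)<15)&(abs(P[:,1]+25)<28)&(z<75)]; print("block",np.median(f[:,2]))
E
```

```text
12.4 [ 557.8 -143.2   74.7] yaw 2.08 down [-0.001 -0.001 -1.   ] [-3.1  2.4  8.3] -0.1
key 106 [69.9 75.3 86. ]
block 59.570970794505
```

View pics/c5.png

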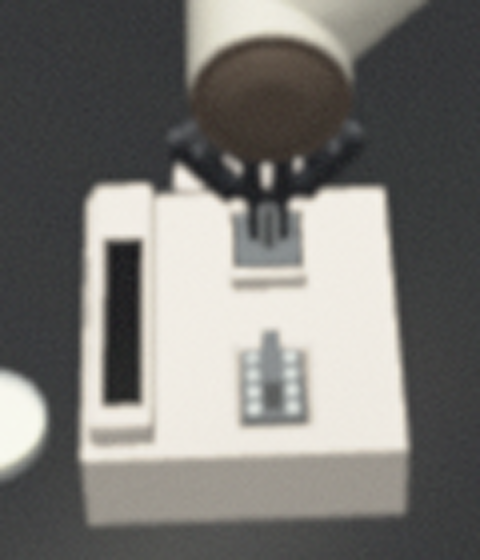

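The fingers rest on the key, now level with the near guard bar (crop rows 265–285), and the carrier is still flush. The key is about 9.5 mm down at 8–9 N, so I'm handing in.

```bash
python3 -c "
from bench import arm
print(arm.job_done())"; python3 look.py
```

```text
the job is handed in; nothing more can be done
None
the job is handed in; nothing more can be done
```

I put the smaller grey carrier in the recess, pressed it to the firm stop (22 N, no further travel) and released it. I then pushed the read key down with the shut fingers and handed the job in at about 12.5 s while still holding it.

**Carrier:** after release the block top measured 59.6–59.8 mm against a deck at 59.4 mm. It looked centred and upright, with nothing touching it.

**Key:** the fingertips were at z = 74.7 mm with 8.3 N upward, which puts the key about 9.3 mm down. The force fits the spring curve. The depth reading over the key was spread from 70 to 86 mm (median 75.3) because the fingers were in the way, so that figure is only a rough check.

**Other checks:** I did not measure the bystanders again at the end. No unexpected contact force showed up in any move. The top view of the finished insertion was blocked by the arm, so the carrier check rests on the side camera and the tool pose.

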